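# Set up the label roll stand

## Task

Get the label stand ready for packing: tip the leaning spindle up off its fork so that it drops fully home and stands upright in its pocket, then slide the small white label roll down over the spindle until it lies flat on the pocket block. Leave the two tape rolls and the marker where they are.

Things in the scene. Friction and masses are not known exactly. Their poses are not given: they have to be found in the camera images.
- stand: Fixed label stand: steel plate 168x84x8 mm, white pocket block 54x54 mm, top 62 mm high, and a V fork, top 98 mm high, 65 mm from the pocket. Origin on the table under the pocket's axis; z up, x level from fork to pocket. Bore 24.5 mm; on the fork side an equally wide slot opens the block above 44 mm height; the far wall is closed. Plate spans x -130 to 38 mm.
- pocket_floor (a point): Centre of the pocket's floor, on its axis, 8 mm above the table; axes as the stand's.
- block_top (a point): Point on the pocket's axis at the level of the block's top, 62 mm above the table, where the roll's underside shall lie; axes as the stand's.
- spindle: Loose bare aluminium bar, 22 mm thick, 120 mm long, foot chamfered 3 mm, top 5 mm, 0.12 kg. Origin: centre of the foot's end face; z along the bar to the top. It starts leaning 40 degrees above level, foot in the slot at the far wall, 44 mm high, head over the fork; the top's lower edge is 96 mm from the pocket's axis, 109 mm high. Once upright it sinks 36 mm: its top is then 128 mm high.
- spindle_top (a point): Centre of the spindle's top end face, 120 mm from its foot along its z.
- label_roll: Loose white paper label roll lying flat, 62 mm across, 50 mm high, with a brown card core of 26 mm bore (4 mm wider than the spindle), about 0.15 kg. Origin: centre of the underside, on the core's axis; z up along the axis.
- masking_tape: Loose cream tape roll lying flat, 98 mm across, 25 mm high; not needed. It and the label roll may stand in either order. Origin: centre of the underside, z up.
- brown_tape: Loose brown tape roll lying flat, 96 mm across, 48 mm high, to the left of the stand; not needed. Origin: centre of the underside, z up.
- marker: Loose white marker with black cap, 135 mm long, 17 mm thick, lying to the left of the stand; not needed. Origin: centre of the underside, the pen along y.
Things that resemble listed ones, but are neither listed nor needed, are in the scene too. Leave any red or turquoise look-alike of the label_roll alone.

How it is judged:
By the outcome, as a careful person would: the job done as asked, in the order asked, and still so for the second after the job is handed in, with the robot touching nothing.
It also fails if it takes over 64 s, if anything falls off the work surface, if the arm or the gripper's body presses on something with over 40 N, if the wrist force passes 120 N, or if a joint passes its speed limit or range.

## Robot

A 6-joint arm with a two-finger parallel gripper is mounted at the origin on the work surface; the furniture and walls round the work are solid. World frame = base frame: x ahead of the robot, y to its left, z up, the work surface at z = 0. Lengths are in m, angles in rad, forces in N, time in s.
With the tool pointing down it reaches from about 0.3 to 0.875 m from the base axis. Payload 6.4 kg.
Tool frame: the origin (TCP) lies at the very end of the fingers, on their centre line; the grasp point (between the pads) lies 19 mm behind it; z points along the fingers, y is the line along which they close (so a half turn about z gives the same grasp; the last joint's range is limited). The gripper opens to 85 mm and grips with 20 to 120 N. Pads are 22 mm wide; open, the fingers measure 114 mm over their backs; the gripper's body (76 mm by 85 mm) begins 54 mm behind the grasp point. The pads swing forward as they close: fully open they stand 13 mm farther back than shut.
Start: joints at [0.912, 0.181, 1.607, -0, 1.354, -0.206], TCP at [0.252, 0.517, 0.231] pointing down, gripper open.
Joint ranges: [-2.99, 2.99], [-0.89, 2.07], [0.3, 2.58], [-1.14, 4.28], [0, 2.63], [-3.12, 3.12]. Speed limits (rad/s): [2.57, 2.57, 3.01, 3.14, 3.14, 3.14].

## Interface

Orientations are given as a unit quaternion [w, x, y, z].
In Python, from bench import ctrl, camera, calibration, order, outline_of gives the robot as it stands.
- The arm moves only by the tool move_arm, never from a script. Its argument "series" is a list that holds one entry, the list of rows, each a list of 5 numbers: the opening, from 0 (shut) to 1 (fully open), then the shift along the tool's x, y, z in mm, then the turn about the tool's z in rad. A call has exactly 10 rows; each row is the pose to reach, as a shift and turn from the pose commanded when the call began, along the tool's axes at that moment; what a row does not reach only later rows make up. A row lasts 1/12 s, in which the tool goes at most 41.7 mm and 7.16 degrees, less where a joint would pass 70% of its speed; a pose out of reach is approached as far as the arm can. A call with a gripper value outside its range is refused whole. The fingers move at their own pace and stop on an object; the grip force is fixed at half the most. Time passes only in rows, so rows that repeat a pose let the fingers close, or fill a call up. It gives the time, the measured TCP pose, the force, the opening and the grip force at its end, in the units of the state.
- ctrl.get_obs(): the state, without advancing time (a new reading comes with each control period).
- camera(name): name is "scene" or "top" or "wrist"; returns (picture, depth): 400x640x3 uint8, blue, green, red; 400x640 float32, m along the optical axis (not along the pixel's ray), 0 where there is no reading.
- calibration(name): a dict with "intrinsics" (3x3 intrinsics, pixels), "rvec" (rotation vector, rad) and "tvec" (3), from world to camera coordinates, as OpenCV has them. Camera axes: x right, y down, z forward; pixel columns grow to the right and rows downward; lengths in m; the calibration is good to about 2 mm. A picture is of the moment at which its call begins: read the wrist's pose just before it. calibration takes no time and is no camera call; for the wrist camera it gives the pose at the moment of the call.
- order.hand_in(): hands the job in; it is judged then, once.
Trained networks look in the newest picture that a camera, given by its name, has taken for a name from the list of things; names that differ only in an ending like _2 or _b are one class to them, and where a whole thing is asked for, a point or a joint stands for the part that bears it (a point fixed in the world has none). Each returns a list of dicts, best first, with "conf" (0 to 1); they miss things now and then, are a little off and sometimes report something else, mostly with a low value. They report only what shows in the picture. A call takes as long as a camera call. They do not tell look-alikes from the thing itself.
- outline_of(target, camera): "region" (400x640 bool, what is visible of it) and "bbox" ([centre column, centre row, width, height] in pixels, round what is visible of it).
The state is a dict: "time_s": time; "q": joint angles; "dq": joint speeds; "joint_efforts": joint torques, N m; "eef_pos": TCP position; "eef_rot": TCP orientation; "wrist_force": force on the tool from outside, world axes, zero at the start; "torque": the same for the moment, N m; "opening": opening from 0.0 (shut) to 1.0 (fully open); "grasp_force": force on a finger pad.
Only numpy, scipy, OpenCV 4.12 (cv2) and the standard library are available. Lean on these libraries where they do the work, as an engineer would, in place of code of your own. Each camera call takes 0.05 s, during which the arm holds its last target. There are 200 camera calls.

## Working session

There is one attempt and no reset: what is moved stays moved. The work goes in short steps, Python scripts to look and compute and a tool call to move; the robot and the scene stay as the last step left them, time stands still between calls to the robot, and variables do not carry over. Pictures are saved under pics/ and viewed, at most 10 in all, crops included, and the job is handed in when it is done.

Besides the shell and the picture viewer there is one more tool, called after "Request:" as name(argument=value, ...), one argument or row to a line, values as JSON. move_arm: Moves the arm, as the interface text tells. Its arguments: {"type":"object","properties":{"series":{"type":"array","items":{"type":"array","items":{"type":"array","items":{"type":"number"}}}}},"required":["series"]}

```bash
mkdir -p pics; cat > h.py <<'E'
import numpy as np, cv2
from bench import ctrl, camera, calibration, order, outline_of
def cal(n):
    c=calibration(n); R=cv2.Rodrigues(np.array(c["rvec"],float))[0]; return np.array(c["intrinsics"]),R,np.array(c["tvec"],float).ravel()
def cloud(d,n,c=None):
    K,R,t=c or cal(n); v,u=np.mgrid[0:400,0:640]
    P=np.stack([(u-K[0,2])/K[0,0]*d,(v-K[1,2])/K[1,1]*d,d],-1)
    W=(P-t)@R; W[d==0]=np.nan; return W
E
python3 - <<'E'
from h import *
o=ctrl.get_obs(); print(o["time_s"],o["eef_pos"],o["eef_rot"],o["opening"])
ims=[]
for n in ("scene","top"):
    p,d=camera(n); W=cloud(d,n); np.savez("/tmp/%s.npz"%n,p=p,W=W); ims.append(p)
    for t in ("stand","spindle","label_roll","masking_tape","brown_tape","marker"):
        for r in outline_of(t,n)[:3]:
            if r["conf"]<.3: continue
            m=r["region"]; Q=W[m]; Q=Q[~np.isnan(Q[:,0])]
            if len(Q): 
                T=Q[Q[:,2]>np.percentile(Q[:,2],95)-.006]
                print(n,t,round(r["conf"],2),np.round(r["bbox"]),"med",np.median(Q,0).round(3),"top",T.mean(0).round(3),"col",np.median(p[m],0))
cv2.imwrite("pics/a.png",ims[0]);cv2.imwrite("pics/b.png",ims[1])
E
```

```text
0.0 [0.25118875 0.51659932 0.23034415] [-3.82833871e-04  2.24468772e-01  9.74480850e-01 -8.34756438e-04] 0.998065813684615
scene stand 0.77 [296. 219.  49.  59.] med [0.472 0.034 0.011] top [0.483 0.071 0.07 ] col [161. 157. 154.]
scene label_roll 0.76 [372. 229.  26.  33.] med [ 0.585 -0.129  0.045] top [ 0.595 -0.122  0.051] col [ 17.  20. 130.]
scene label_roll 0.64 [343. 210.  26.  30.] med [ 0.598 -0.025  0.042] top [ 0.607 -0.016  0.051] col [107. 111.  10.]
scene label_roll 0.56 [393. 285.  30.  40.] med [ 0.491 -0.274  0.048] top [ 0.501 -0.27   0.051] col [132. 142. 147.]
scene masking_tape 0.66 [342. 268.  44.  40.] med [ 0.466 -0.148  0.022] top [ 0.466 -0.148  0.025] col [ 98.5 128.  144. ]
scene brown_tape 0.74 [239. 193.  36.  32.] med [0.457 0.251 0.033] top [0.454 0.254 0.048] col [ 68.  94. 111.]
scene marker 0.75 [274. 179.  42.  14.] med [0.567 0.233 0.014] top [0.567 0.237 0.016] col [157. 163. 162.]
scene marker 0.33 [393. 286.  31.  40.] med [ 0.492 -0.274  0.047] top [ 0.502 -0.27   0.051] col [135.5 145.5 148.5]
top stand 0.74 [298. 217.  80.  54.] med [0.475 0.05  0.01 ] top [0.495 0.097 0.064] col [192. 188. 187.]
top spindle 0.84 [292. 210.  42.  18.] med [0.483 0.055 0.095] top [0.474 0.024 0.121] col [152. 148. 150.]
top label_roll 0.97 [374. 164.  32.  31.] med [ 0.595 -0.118  0.05 ] top [ 0.596 -0.119  0.051] col [ 57.  60. 190.]
top label_roll 0.59 [440. 206.  35.  30.] med [ 0.503 -0.265  0.05 ] top [ 0.503 -0.267  0.051] col [195. 194. 194.]
top label_roll 0.59 [300. 214.  81.  55.] med [0.475 0.048 0.01 ] top [0.495 0.096 0.065] col [191. 187. 186.]
top masking_tape 0.56 [384. 220.  40.  41.] med [ 0.474 -0.151  0.025] top [ 0.47  -0.146  0.025] col [149. 186. 194.]
top brown_tape 0.73 [206. 222.  47.  45.] med [0.456 0.256 0.045] top [0.456 0.257 0.048] col [116. 150. 165.]
top marker 0.87 [217. 176.  56.  30.] med [0.568 0.24  0.014] top [0.568 0.24  0.015] col [176. 178. 179.]
```

View pics/a.png

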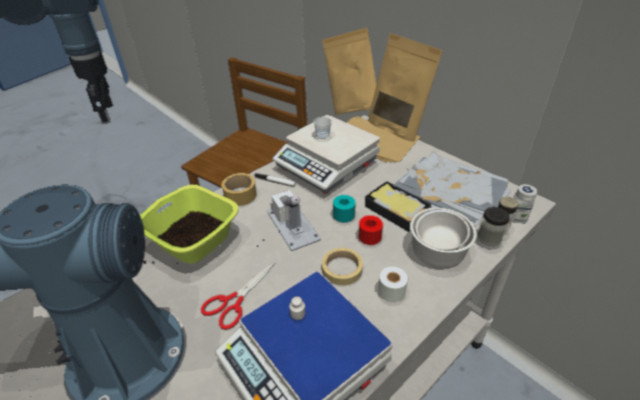

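View pics/b.png

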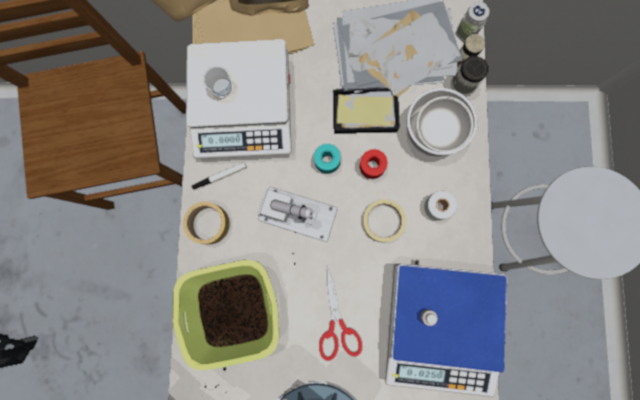

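The scene shows the white label roll at top-view px (440,206). The stand is at (298,214), with the spindle leaning from the block on the left to the fork on the right. The red and turquoise look-alikes are at (374,164) and (327,158). Next I fit the stand pose from the top depth.

```bash
cat >> h.py <<'E'
def stand_fit(W,c=(.48,.045)):
    W=W.reshape(-1,3); W=W[~np.isnan(W[:,0])]
    W=W[np.hypot(W[:,0]-c[0],W[:,1]-c[1])<.13]
    Q=W[(W[:,2]>.0045)&(W[:,2]<.12)]
    r=cv2.minAreaRect((Q[:,:2]*1000).astype(np.float32)); b=cv2.boxPoints(r)
    print("plate rect",r,"n",len(Q))
    B=W[(W[:,2]>.055)&(W[:,2]<.068)]
    H=W[W[:,2]>.075]; m=H.mean(0); d=np.linalg.svd(H-m,full_matrices=False)[2][0]
    print("block",(B.mean(0)*1000).round(1),len(B),"bar",(m*1000).round(1),d.round(3),"zmax",H[:,2].max(), len(H))
    e=np.linalg.norm(b[1]-b[0]),np.linalg.norm(b[2]-b[1])
    x=(b[1]-b[0])/e[0] if e[0]>e[1] else (b[2]-b[1])/e[1]
    if x[1]<0: x=-x
    O=np.array(r[0])+46*x; print("x axis",x.round(4),"yaw",np.arctan2(x[1],x[0]).round(4),"origin",O.round(1))
    return O,x,W
def tool():
    from scipy.spatial.transform import Rotation as Ro
    o=ctrl.get_obs(); w=o["eef_rot"]; R=Ro.from_quat([w[1],w[2],w[3],w[0]]).as_matrix()
    return o,np.array(o["eef_pos"])*1000,R
def go(P,ydir=None):
    o,p,R=tool(); s=R.T@(np.array(P)-p)
    out="shift "+str(s.round(1))
    if ydir is not None:
        v=R.T@np.array([ydir[0],ydir[1],0.]); a=-np.arctan2(v[0],v[1]); a=(a+np.pi/2)%np.pi-np.pi/2
        out+=" turn %.3f q6 %.3f"%(a,o["q"][5])
    print(out)
E
python3 - <<'E'
from h import *
W=np.load("/tmp/top.npz")["W"]
O,x,Q=stand_fit(W)
y=np.array([-x[1],x[0]])
q=Q[:,:2]*1000-O; L=np.c_[q@x,q@y,Q[:,2]*1000]
H=L[L[:,2]>75]
for a in range(-110,0,10):
    s=H[(H[:,0]>=a)&(H[:,0]<a+10)]
    if len(s): print(a,len(s),s.mean(0).round(1),s[:,2].max().round(1))
go([*(O-55*x),300],y)
print(tool()[2].round(3))
E
```

```text
plate rect ((481.6100769042969, 43.409156799316406), (244.47067260742188, 254.45318603515625), 7.465487957000732) n 3010
block [496.1  98.4  62.6] 492 bar [479.4  44.5 102.6] [-0.223 -0.772  0.595] zmax 0.12860960294802196 337
x axis [-0.1299  0.9915] yaw 1.7011 origin [475.6  89. ]
-80 25 [-72.8  10.6 118.1] 123.9
-70 56 [-64.9   9.5 119.5] 128.6
-60 62 [-55.    5.9 111.2] 122.0
-50 59 [-45.4   5.4 103.2] 115.9
-40 51 [-35.2  -2.7  96.2] 103.6
-30 45 [-25.1  -5.8  87.6] 96.5
-20 37 [-15.5 -10.1  80. ] 85.0
-10 2 [ -7.8 -11.9  75.9] 76.2
shift [-419.1 -332.8  -68.7] turn 0.988 q6 -0.206
[[-0.899  0.437  0.   ]
 [ 0.437  0.899  0.   ]
 [-0.     0.    -1.   ]]
```

```bash
python3 - <<'E'
from h import *
go([477,40,300],(-.961,.278))
print(cal("wrist")[1].round(2), (-cal("wrist")[1].T@cal("wrist")[2]).round(3))
E
```

```text
shift [-411.5 -330.4  -68.7] turn 1.400 q6 -0.206
[[ 0.44  0.9  -0.  ]
 [ 0.86 -0.42  0.3 ]
 [ 0.27 -0.13 -0.96]] [0.183 0.55  0.374]
```

Request:
move_arm(
  series=[
    [[1,-32,-25,-10,0.12],[1,-64,-50,-20,0.24],[1,-96,-76,-30,0.36],[1,-128,-102,-40,0.48],[1,-160,-128,-50,0.6],[1,-192,-154,-60,0.72],[1,-224,-180,-69,0.84],[1,-256,-205,-69,0.96],[1,-288,-231,-69,1.08],[1,-320,-257,-69,1.2]],
  ],
)

```text
time_s: 1.53
eef_pos: [0.4266, 0.1458, 0.301]
eef_rot: [0.001, 0.737, 0.675, 0.001]
wrist_force: [0.9, -0.2, -0.8]
opening: 1.0
grasp_force: 0.0
```

```bash
python3 - <<'E'
from h import *
o,p,R=tool();print(o["time_s"],p,o["q"]);go([477,40,300],(-.961,.278))
E
```

```text
1.5333 [426.64817429 145.79792867 300.99808352] [ 6.48724459e-02 -1.63896062e-01  1.81367962e+00  1.03643666e-04
  1.49008112e+00  1.52649805e-01]
shift [-101.    59.4    1.1] turn 0.194 q6 0.153
```

Request:
move_arm(
  series=[
    [[1,-30,18,0,0.1],[1,-60,36,0,0.19],[1,-90,54,0,0.19],[1,-100,59,0,0.19],[1,-100,59,0,0.19],[1,-100,59,0,0.19],[1,-100,59,0,0.19],[1,-100,59,0,0.19],[1,-100,59,0,0.19],[1,-100,59,0,0.19]],
  ],
)

```text
time_s: 2.37
eef_pos: [0.4764, 0.0442, 0.3004]
eef_rot: [0.0, 0.796, 0.605, 0.0]
wrist_force: [-0.7, 0.3, 0.5]
opening: 0.998
grasp_force: 0.0
```

```bash
python3 - <<'E'
from h import *
o,p,R=tool();print(o["time_s"],p.round(1),R.round(3))
c=cal("wrist"); im,d=camera("wrist"); W=cloud(d,"wrist",c); np.savez("/tmp/w1.npz",p=im,W=W,K=c[0],R=c[1],t=c[2])
cv2.imwrite("pics/c.png",im)
for t in ("stand","spindle"):
  for r in outline_of(t,"wrist")[:2]:
    print(t,r["conf"],r["bbox"]); np.save("/tmp/m_%s.npy"%t,r["region"]); break
Q=W.reshape(-1,3);Q=Q[~np.isnan(Q[:,0])]*1000
# block top plane
for lo,hi in((3,13),(57,67)):
  B=Q[(Q[:,2]>lo)&(Q[:,2]<hi)&(np.hypot(Q[:,0]-480,Q[:,1]-45)<110)]
  print(lo,len(B),np.median(B[:,2]),cv2.minAreaRect(B[:,:2].astype(np.float32)))
E
```

```text
2.3667 [476.4  44.2 300.4] [[ 0.267  0.964  0.   ]
 [ 0.964 -0.267  0.   ]
 [ 0.     0.    -1.   ]]
stand 0.7 [325.4, 144.1, 63.9, 124.8]
spindle 0.59 [323.2, 153.6, 19.2, 99.0]
3 3998 7.839497203076407 ((477.6305236816406, 53.22639465332031), (170.19105529785156, 181.86627197265625), 19.835041046142578)
57 1817 61.88110576039842 ((489.22747802734375, 81.35887908935547), (89.20501708984375, 53.54905700683594), 73.49012756347656)
```

View pics/c.png

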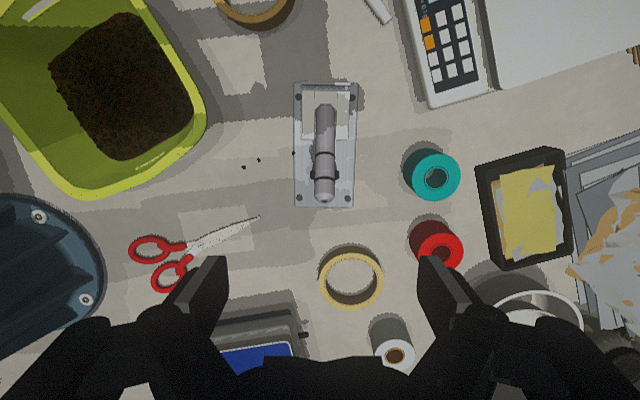

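The wrist view shows the plate at cols 294–357, rows 82–207. The block is at the top, near (325,105), and the fork is near (325,165). The spindle head is near (325,195). Now I fit these precisely.

```bash
python3 - <<'E'
from h import *
z=np.load("/tmp/w1.npz"); W=z["W"]*1000
S=W[75:215,285:366].reshape(-1,3); S=S[~np.isnan(S[:,0])]
def rect(Q):
    r=cv2.minAreaRect(Q[:,:2].astype(np.float32)); return r
P=S[(S[:,2]>5)&(S[:,2]<11)]; print("plate",len(P),rect(P))
Pa=S[S[:,2]>5]; print("all",rect(Pa))
B=S[(S[:,2]>59)&(S[:,2]<64.5)]; print("block",len(B),rect(B))
def clean(Q):
    # remove isolated
    from scipy.spatial import cKDTree
    n=[len(a) for a in cKDTree(Q[:,:2]).query_ball_point(Q[:,:2],4)]; return Q[np.array(n)>=5]
r=rect(clean(P)); print("plateclean",r)
b=cv2.boxPoints(r); e=[b[1]-b[0],b[2]-b[1]]; x=max(e,key=np.linalg.norm); x=x/np.linalg.norm(x); x*=np.sign(x[1]); y=np.array([-x[1],x[0]])
O=np.array(r[0])+46*x; print("O",O,"x",x)
for nm,Q in(("blk",clean(B)),("high",clean(S[S[:,2]>70]))):
    L=np.c_[(Q[:,:2]-O)@x,(Q[:,:2]-O)@y,Q[:,2]]; print(nm,L.min(0).round(1),L.max(0).round(1))
for a in range(-100,0,6):
    s=L[(L[:,0]>=a)&(L[:,0]<a+6)]
    if len(s): t=s[s[:,2]>s[:,2].max()-4]; print(a+3,len(s),"y %.1f..%.1f"%(s[:,1].min(),s[:,1].max()),"zmax %.1f ytop %.1f"%(s[:,2].max(),t[:,1].mean()))
E
```

```text
plate 3879 ((480.2381896972656, 54.21919250488281), (166.38536071777344, 85.35176086425781), 73.66422271728516)
all ((480.3751525878906, 54.68653869628906), (167.35935974121094, 85.35176086425781), 73.66422271728516)
block 1711 ((489.2292175292969, 81.37432861328125), (89.16106414794922, 53.551048278808594), 73.51636505126953)
plateclean ((480.2381896972656, 54.21919250488281), (166.38536071777344, 85.35176086425781), 73.66422271728516)
O [493.17641258  98.36216736] x [0.2812657 0.9596299]
blk [-26.7 -27.8  59. ] [27.1 25.8 64.5]
high [-87.7 -15.8  70. ] [ -9.5  15.3 124.4]
-85 41 y -10.1..7.9 zmax 121.2 ytop 0.2
-79 104 y -11.0..10.2 zmax 124.4 ytop -0.8
-73 142 y -11.0..10.3 zmax 124.0 ytop -0.8
-67 160 y -15.8..15.2 zmax 121.6 ytop -0.9
-61 189 y -15.8..15.3 zmax 117.4 ytop 0.1
-55 133 y -14.6..13.0 zmax 110.4 ytop -0.7
-49 129 y -11.1..9.9 zmax 105.4 ytop -0.6
-43 125 y -11.2..10.0 zmax 100.5 ytop -0.8
-37 124 y -11.1..10.2 zmax 95.7 ytop -0.7
-31 117 y -11.2..10.3 zmax 91.0 ytop -1.4
-25 113 y -11.1..9.3 zmax 86.2 ytop -0.6
-19 93 y -9.9..9.3 zmax 81.3 ytop -0.9
-13 59 y -8.7..6.0 zmax 75.7 ytop -1.3
-7 2 y -0.7..0.5 zmax 71.1 ytop -0.1
```

```bash
cat >> h.py <<'E'
O=np.array([494.,98.2]); X=np.array([.2813,.9596]); Y=np.array([.9596,-.2813])
E
python3 - <<'E'
from h import *
go([*(O-78*X),100],Y)
E
```

```text
shift [-20.8   1.1 200.4] turn 0.014 q6 0.114
```

Request:
move_arm(
  series=[
    [[0.65,-10,1,35,0.014],[0.65,-20.8,1.1,70,0.014],[0.65,-20.8,1.1,105,0.014],[0.65,-20.8,1.1,135,0.014],[0.65,-20.8,1.1,160,0.014],[0.65,-20.8,1.1,180,0.014],[0.65,-20.8,1.1,195,0.014],[0.65,-20.8,1.1,200,0.014],[0.65,-20.8,1.1,200,0.014],[0.65,-20.8,1.1,200,0.014]],
  ],
)

```text
time_s: 3.35
eef_pos: [0.4726, 0.0228, 0.1009]
eef_rot: [0.0, 0.801, 0.599, 0.0]
wrist_force: [-0.4, 0.5, 0.0]
opening: 0.648
grasp_force: 0.0
```

```bash
python3 - <<'E'
from h import *
o,p,R=tool();print(o["time_s"],p.round(1),o["wrist_force"]);go([*(O-78*X),100],Y)
c=cal("wrist"); im,d=camera("wrist"); cv2.imwrite("pics/d.png",im)
E
```

```text
3.35 [472.6  22.8 100.9] [-0.3768969   0.46030812  0.03335545]
shift [ 0.4 -0.7  0.9] turn -0.001 q6 0.083
```

View pics/d.png

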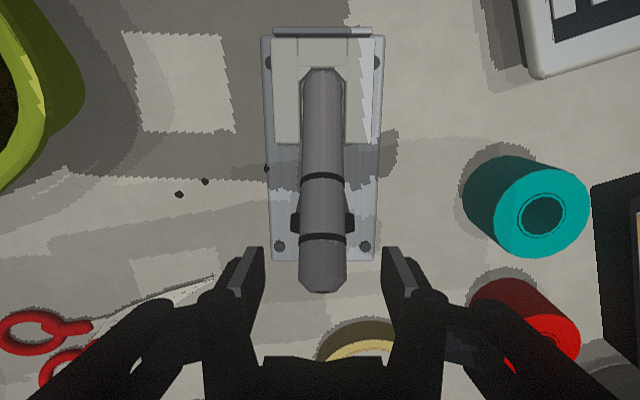

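The bar, at col 323, is centred between the fingers (cols 255 and 390), and the fork is seen at (322,222). I'll grip it.

Request:
move_arm(
  series=[
    [[0,0,0,0,0],[0,0,0,0,0],[0,0,0,0,0],[0,0,0,0,0],[0,0,0,0,0],[0,0,0,0,0],[0,0,0,0,0],[0,0,0,0,0],[0,0,0,0,0],[0,0,0,0,0]],
  ],
)

```text
time_s: 4.23
eef_pos: [0.4728, 0.0227, 0.1013]
eef_rot: [0.001, 0.801, 0.599, 0.0]
wrist_force: [-1.3, 0.0, 5.3]
opening: 0.229
grasp_force: 58.5
```

Request:
move_arm(
  series=[
    [[0,3,0,-4,0],[0,6,0,-7.5,0],[0,9,0,-10.5,0],[0,12,0,-13.3,0],[0,16.5,0,-16.8,0],[0,21,0,-20,0],[0,26,0,-23,0],[0,31,0,-25.5,0],[0,36.5,0,-27.5,0],[0,42,0,-29.2,0]],
  ],
)

```text
time_s: 5.07
eef_pos: [0.484, 0.0629, 0.13]
eef_rot: [0.0, 0.801, 0.599, -0.001]
wrist_force: [-1.3, -4.7, 0.4]
opening: 0.229
grasp_force: 58.7
```

```bash
cat >> h.py <<'E'
def bar(save=None,x0=-110,zlo=66):
    c=cal("wrist"); im,d=camera("wrist"); W=cloud(d,"wrist",c)*1000
    if save: cv2.imwrite(save,im)
    r=outline_of("spindle","wrist"); Q=W.reshape(-1,3); m=None
    if r: print("sp",r[0]["conf"],r[0]["bbox"]); Q=W[r[0]["region"]]
    Q=Q[~np.isnan(Q[:,0])]
    L=np.c_[(Q[:,:2]-O)@X,(Q[:,:2]-O)@Y,Q[:,2]]
    return im,W,L
E
python3 - <<'E'
from h import *
im,W,L=bar("pics/e.png")
L=L[(L[:,2]>64)&(np.abs(L[:,1])<14)]
for z in range(64,160,8):
    s=L[(L[:,2]>=z)&(L[:,2]<z+8)]
    if len(s)>5: print(z+4,len(s),"xmax %.1f"%np.percentile(s[:,0],95),"y %.1f"%np.median(s[:,1]))
E
```

```text
sp 0.86 [325.4, 221.4, 46.0, 158.9]
68 238 xmax 4.4 y -0.7
76 272 xmax 1.0 y -0.1
84 297 xmax -2.4 y -0.1
92 329 xmax -5.9 y -0.7
100 324 xmax -9.2 y -0.1
108 454 xmax -12.3 y -0.7
116 459 xmax -16.0 y -0.7
124 500 xmax -19.5 y -0.7
132 555 xmax -22.9 y -0.7
140 618 xmax -26.4 y -0.2
148 1486 xmax -30.3 y -0.2
156 63 xmax -36.0 y -0.6
```

View pics/e.png

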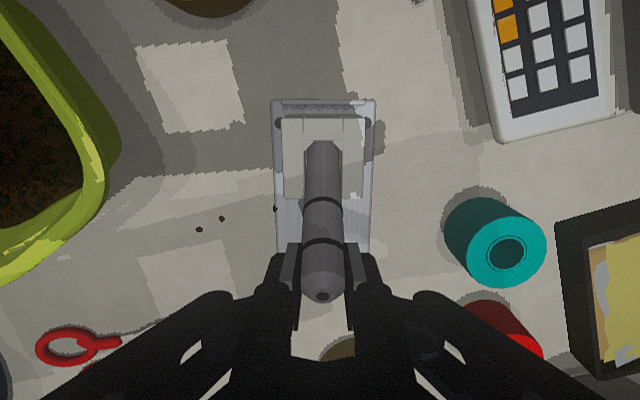

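The spindle now leans at about 67° with its foot still in the slot, and the grip holds at (323,270). I continue to upright.

Request:
move_arm(
  series=[
    [[0,6,0,-1.2,0],[0,12,0,-2.2,0],[0,18,0,-2.8,0],[0,23,0,-3,0],[0,28,0,-2.6,0],[0,32,0,-2,0],[0,36,0,-1,0],[0,40,0,0,0],[0,40,0,0,0],[0,40,0,0,0]],
  ],
)

```text
time_s: 6.0
eef_pos: [0.4951, 0.1018, 0.1291]
eef_rot: [-0.0, 0.801, 0.599, -0.0]
wrist_force: [-0.5, -2.9, -2.2]
opening: 0.23
grasp_force: 59.0
```

```bash
python3 - <<'E'
from h import *
im,W,L=bar("pics/f.png")
L=L[(L[:,2]>64)&(np.abs(L[:,1])<14)]
for z in range(64,170,8):
    s=L[(L[:,2]>=z)&(L[:,2]<z+8)]
    if len(s)>5: print(z+4,len(s),"xmax %.1f"%np.percentile(s[:,0],95),"y %.1f"%np.median(s[:,1]))
print(L[:,2].max())
E
```

```text
sp 0.78 [322.4, 255.6, 44.1, 108.2]
68 130 xmax 11.3 y -0.5
76 168 xmax 11.1 y -1.1
84 159 xmax 10.8 y 0.1
92 149 xmax 10.6 y -0.5
100 245 xmax 10.8 y 0.1
108 223 xmax 10.2 y -1.1
116 257 xmax 9.9 y -0.5
124 231 xmax 9.8 y -0.5
132 375 xmax 9.9 y -0.5
140 361 xmax 9.3 y -0.6
148 1583 xmax 7.9 y -1.0
152.28595207556654
```

Nearly upright (about 1.4° short), with the foot at about 32 mm. I lower it while gripped, then release.

Request:
move_arm(
  series=[
    [[0,1,0,3,0],[0,1,0,6,0],[0,1,0,9,0],[0,1,0,12,0],[0,1,0,15,0],[0,1,0,18,0],[0,1,0,20,0],[0,1,0,20,0],[0.5,1,0,20,0],[0.5,1,0,20,0]],
  ],
)

```text
time_s: 6.93
eef_pos: [0.4959, 0.1031, 0.1097]
eef_rot: [-0.0, 0.801, 0.599, 0.001]
wrist_force: [0.6, 0.0, -0.3]
opening: 0.492
grasp_force: 0.0
```

Request:
move_arm(
  series=[
    [[0.5,0,0,0,0],[0.5,0,0,0,0],[0.5,0,0,0,0],[0.5,0,0,-20,0],[0.5,0,0,-45,0],[0.5,0,0,-75,0],[0.5,0,0,-110,0],[0.5,0,0,-140,0],[0.5,0,0,-150,0],[0.5,0,0,-150,0]],
  ],
)

```text
time_s: 7.77
eef_pos: [0.4976, 0.1026, 0.2631]
eef_rot: [0.002, 0.801, 0.599, 0.003]
wrist_force: [0.5, -0.4, 0.4]
opening: 0.503
grasp_force: 0.0
```

```bash
python3 - <<'E'
from h import *
o,p,R=tool();print(o["time_s"],p)
im,W,L=bar("pics/f.png")
L=L[(L[:,2]>64)&(np.abs(L[:,1])<14)]
for z in range(64,170,8):
    s=L[(L[:,2]>=z)&(L[:,2]<z+8)]
    if len(s)>5: print(z+4,len(s),"xmax %.1f"%np.percentile(s[:,0],95),"y %.1f"%np.median(s[:,1]))
t=L[L[:,2]>L[:,2].max()-3]; print(L[:,2].max(),"top",t.mean(0),t.min(0),t.max(0))
c=O+0*X; go([*(O),290])
Q=W.reshape(-1,3);Q=Q[(np.hypot(Q[:,0]-503,Q[:,1]+266)<70)&(Q[:,2]>47)&(Q[:,2]<55)]
print("roll",len(Q),Q.mean(0) if len(Q) else "")
z=np.load("/tmp/w1.npz")["W"].reshape(-1,3)*1000
Q=z[(np.hypot(z[:,0]-503,z[:,1]+266)<60)&(z[:,2]>46)&(z[:,2]<54)]
print("roll w1",len(Q),cv2.minEnclosingCircle(Q[:,:2].astype(np.float32)) if len(Q) else "")
z=np.load("/tmp/top.npz")["W"].reshape(-1,3)*1000
Q=z[(np.hypot(z[:,0]-503,z[:,1]+266)<60)&(z[:,2]>46)&(z[:,2]<54)]
print("roll top",len(Q),cv2.minEnclosingCircle(Q[:,:2].astype(np.float32)))
E
```

```text
7.7667 [497.55562773 102.59009523 263.14472686]
sp 0.81 [319.4, 183.6, 23.4, 34.9]
68 21 xmax 12.2 y -0.9
76 41 xmax 12.4 y 0.2
84 33 xmax 11.8 y 0.2
92 33 xmax 12.1 y -0.8
100 24 xmax 12.0 y -0.3
108 62 xmax 12.1 y -0.3
116 42 xmax 12.2 y 0.2
124 358 xmax 10.8 y -0.7
132 79 xmax 6.3 y -0.7
129.57175768767934 top [  1.52877013  -0.42482907 127.82238503] [ -6.38312945  -7.03428191 126.5872788 ] [  8.74971566   7.30646634 129.57175769]
shift [ -4.5   0.1 -31.3]
roll 0 
roll w1 823 ((501.9837951660156, -266.0278015136719), 31.577987670898438)
roll top 517 ((503.2084045410156, -268.0591735839844), 31.28468894958496)
```

View pics/f.png

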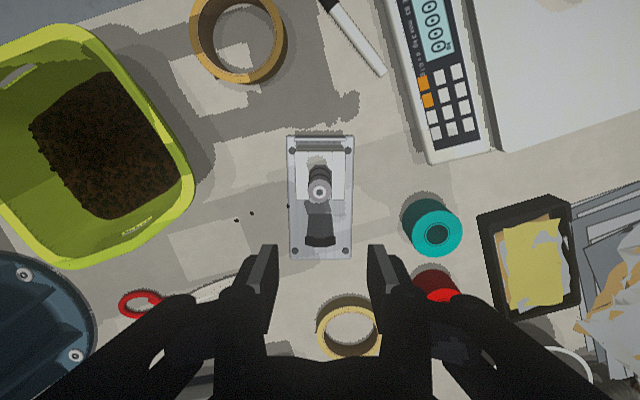

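The spindle stands upright with its top at 128 mm, so it is fully home; in the picture its top is at (319,190). Next, the label roll at about (502,-267).

Request:
move_arm(
  series=[
    [[0.8,-35,11,0,0],[1,-70,22,0,0],[1,-105,32,10,0],[1,-140,43,25,0],[1,-176,54,40,0],[1,-212,65,50,0],[1,-248,76,60,0],[1,-284,87,70,0],[1,-320,98,80,0],[1,-353,108,90,0]],
  ],
)

```text
time_s: 8.7
eef_pos: [0.4979, -0.2678, 0.1661]
eef_rot: [-0.002, 0.801, 0.599, -0.0]
wrist_force: [0.6, -0.4, 0.4]
opening: 0.997
grasp_force: 0.0
```

Request:
move_arm(
  series=[
    [[1,0,0,0,0],[1,0,0,0,0],[1,0,0,0,0],[1,0,0,0,0],[1,0,0,0,0],[1,0,0,0,0],[1,0,0,0,0],[1,0,0,0,0],[1,0,0,0,0],[1,0,0,0,0]],
  ],
)

```text
time_s: 9.53
eef_pos: [0.4997, -0.2665, 0.1697]
eef_rot: [0.0, 0.801, 0.599, 0.0]
wrist_force: [-1.1, 0.3, 0.7]
opening: 0.999
grasp_force: 0.0
```

```bash
python3 - <<'E'
from h import *
o,p,R=tool();print(o["time_s"],p,o["q"])
c=cal("wrist"); im,d=camera("wrist"); W=cloud(d,"wrist",c)*1000; cv2.imwrite("pics/g.png",im)
z=W.reshape(-1,3)
Q=z[(np.hypot(z[:,0]-503,z[:,1]+266)<50)&(z[:,2]>46)&(z[:,2]<54)]
k=cv2.minEnclosingCircle(Q[:,:2].astype(np.float32)) if len(Q) else None
print("roll",len(Q),k,np.median(Q[:,2])); go([*k[0],12],Y)
E
```

```text
9.5333 [ 499.71613104 -266.5030994   169.69187947] [-6.99451554e-01  2.23802468e-01  1.68676400e+00 -3.53915846e-05
  1.23068444e+00 -4.13765187e-01]
roll 3353 ((501.23577880859375, -266.3793029785156), 30.986122131347656) 49.87666167561787
shift [  0.6   1.4 157.6] turn -0.001 q6 -0.414
```

View pics/g.png

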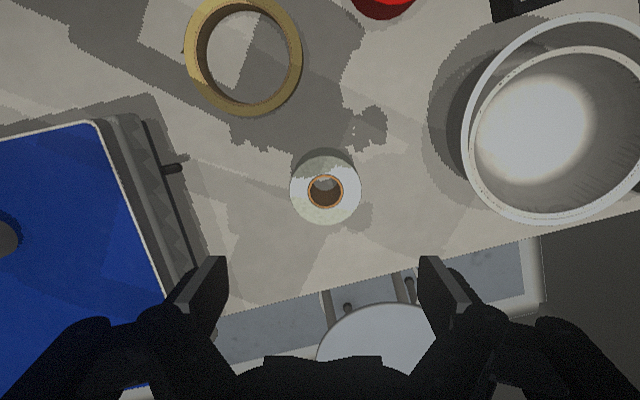

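The roll is at (325,190), slightly right of the scale's edge at about (170,200). I check the finger clearances before going down.

```bash
python3 - <<'E'
from h import *
T=np.load("/tmp/top.npz")["W"].reshape(-1,3)*1000
S=np.load("/tmp/scene.npz")["W"].reshape(-1,3)*1000
Z=np.vstack([T,S]); Z=Z[~np.isnan(Z[:,0])]
C=np.array([501.5,-266.4])
for a in range(-60,61,15):
    r=np.deg2rad(a); y=np.array([Y[0]*np.cos(r)-Y[1]*np.sin(r),Y[0]*np.sin(r)+Y[1]*np.cos(r)]); x=np.array([-y[1],y[0]])
    u=(Z[:,:2]-C)@y; v=(Z[:,:2]-C)@x
    f=(abs(v)<18)&(abs(u)>36)&(Z[:,2]>8)
    b=(abs(v)<45)&(abs(u)>33)&(Z[:,2]>70)
    print(a,"fing -%.0f +%.0f"%(min(-u[f&(u<0)],default=999),min(u[f&(u>0)],default=999)),"body %.0f"%min(abs(u[b]),default=999))
E
```

```text
-60 fing -76 +999 body 276
-45 fing -75 +999 body 399
-30 fing -87 +999 body 142
-15 fing -130 +999 body 103
0 fing -129 +111 body 102
15 fing -134 +109 body 109
30 fing -136 +110 body 104
45 fing -149 +137 body 102
60 fing -184 +150 body 153
```

Plenty of clearance. I descend and grip, with the TCP 12 mm above the table.

Request:
move_arm(
  series=[
    [[1,0.6,1.4,30,0],[1,0.6,1.4,65,0],[1,0.6,1.4,95,0],[1,0.6,1.4,120,0],[1,0.6,1.4,140,0],[1,0.6,1.4,152,0],[1,0.6,1.4,157,0],[1,0.6,1.4,157,0],[0,0.6,1.4,157,0],[0,0.6,1.4,157,0]],
  ],
)

```text
time_s: 10.42
eef_pos: [0.5022, -0.2673, 0.014]
eef_rot: [0.001, 0.801, 0.599, 0.0]
wrist_force: [0.3, -0.3, 0.4]
opening: 0.749
grasp_force: 0.0
```

Request:
move_arm(
  series=[
    [[0,0,0,0,0],[0,0,0,0,0],[0,0,0,0,0],[0,0,0,0,0],[0,0,0,-10,0],[0,0,0,-40,0],[0,0,0,-75,0],[0,0,0,-110,0],[0,0,0,-145,0],[0,0,0,-160,0]],
  ],
)

```text
time_s: 11.25
eef_pos: [0.503, -0.2678, 0.1788]
eef_rot: [0.004, 0.801, 0.599, 0.001]
wrist_force: [1.4, -0.4, -1.5]
opening: 0.715
grasp_force: 66.1
```

```bash
python3 - <<'E'
from h import *
o,p,R=tool();print(o["time_s"],p,o["q"]); C=O+1.3*X-.3*Y; print(C)
go([*(C),173],Y)
E
```

```text
11.25 [ 502.97352016 -267.8290637   178.77962039] [-6.97547496e-01  2.16032204e-01  1.67636915e+00  3.47680309e-05
  1.24135195e+00 -4.11804117e-01]
[494.07781  99.53187]
shift [ 350.  -112.1    3.9] turn -0.001 q6 -0.412
```

Request:
move_arm(
  series=[
    [[0,30,-9,0,0],[0,66,-21,0,0],[0,102,-33,0,0],[0,138,-44,0,0],[0,174,-56,0,0],[0,210,-67,0,0],[0,246,-79,0,0],[0,282,-90,0,0],[0,318,-102,0,0],[0,350,-112,0,0]],
  ],
)

```text
time_s: 12.08
eef_pos: [0.4916, 0.1032, 0.1733]
eef_rot: [0.0, 0.801, 0.599, 0.0]
wrist_force: [0.9, -0.2, -2.4]
opening: 0.709
grasp_force: 66.0
```

Request:
move_arm(
  series=[
    [[0,0,0,0,0],[0,0,0,0,0],[0,0,0,0,0],[0,0,0,0,0],[0,0,0,0,0],[0,0,0,0,0],[0,0,0,0,0],[0,0,0,0,0],[0,0,0,0,0],[0,0,0,0,0]],
  ],
)

```text
time_s: 12.92
eef_pos: [0.4924, 0.1007, 0.1724]
eef_rot: [-0.0, 0.801, 0.599, -0.0]
wrist_force: [0.5, 0.4, -1.9]
opening: 0.712
grasp_force: 66.0
```

```bash
python3 - <<'E'
from h import *
o,p,R=tool();print(o["time_s"],p,o["opening"]); C=np.array([494.1,99.5])
go([*(C),173],Y)
c=cal("wrist"); im,d=camera("wrist"); W=cloud(d,"wrist",c)*1000; cv2.imwrite("pics/h.png",im)
for r in outline_of("label_roll","wrist"): 
    Q=W[r["region"]];Q=Q[~np.isnan(Q[:,0])]; print(r["conf"],r["bbox"],np.median(Q,0))
z=W.reshape(-1,3); zt=p[2]-13+50
Q=z[(np.hypot(z[:,0]-p[0],z[:,1]-p[1])<40)&(abs(z[:,2]-zt)<5)]
L=(Q[:,:2]-p[:2])@R[:2,:2]
print(len(Q),np.median(Q[:,2]),zt,cv2.minEnclosingCircle(L.astype(np.float32)),L.min(0),L.max(0))
E
```

```text
12.9167 [492.40399765 100.7033567  172.43116929] 0.7116796107175959
shift [-0.7  2.  -0.6] turn -0.001 q6 0.252
0.89 [465.2, 371.0, 31.2, 21.3] [ 576.19221806 -127.50455907   49.90683054]
0.85 [322.2, 275.8, 160.9, 169.7] [493.38024523 108.43448967 207.39520498]
0.57 [469.8, 259.0, 86.9, 74.4] [603.78846445  -1.82212156  48.99311403]
15564 207.77645058198806 209.43116929223794 ((8.545805931091309, 0.6357436180114746), 38.7015495300293) [-27.58888842 -38.00534935] [31.39808617 39.28270672]
```

View pics/h.png

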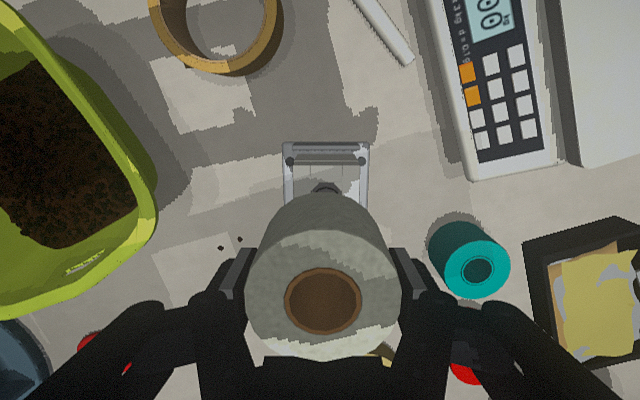

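The core's mouth is at px (322,300), and the spindle is partly hidden behind the roll at (325,187). I measure the core's centre on the roll's top plane.

```bash
python3 - <<'E'
from h import *
o,p,R=tool(); K,Rc,t=cal("wrist"); im=cv2.imread("pics/h.png")
h=cv2.cvtColor(im,cv2.COLOR_BGR2HSV); m=((h[...,1]>80)&(h[...,0]<20)).astype(np.uint8); m[:255]=0;m[345:]=0;m[:,:270]=0;m[:,375:]=0
m=cv2.morphologyEx(m,cv2.MORPH_OPEN,np.ones((3,3)))
ct=max(cv2.findContours(m,0,1)[0],key=cv2.contourArea)[:,0].astype(float)
zt=207.8
ray=np.c_[(ct-[K[0,2],K[1,2]])/[K[0,0],K[1,1]],np.ones(len(ct))]@Rc; c=-Rc.T@t*1000
P=c+ray*((zt-c[2])/ray[:,2])[:,None]
k=cv2.fitEllipse(P[:,:2].astype(np.float32)); print(k)
print("core from tcp in tool",((np.array(k[0])-p[:2])@R[:2,:2]).round(2))
C=np.array([494.1,99.5]); d=C-k[0]; print("needed shift tool",(d@R[:2,:2]).round(2))
E
```

```text
((491.74468994140625, 101.63897705078125), (29.29743766784668, 29.51034164428711), 179.1297607421875)
core from tcp in tool [ 0.57 -0.86]
needed shift tool [-1.39  2.86]
```

Request:
move_arm(
  series=[
    [[0,-1.2,2.8,0,0],[0,-1.2,2.8,5,0],[0,-1.2,2.8,10,0],[0,-1.2,2.8,15,0],[0,-1.2,2.8,20,0],[0,-1.2,2.8,25,0],[0,-1.2,2.8,29,0],[0,-1.2,2.8,32,0],[0,-1.2,2.8,35,0],[0,-1.2,2.8,36,0]],
  ],
)

```text
time_s: 13.85
eef_pos: [0.4945, 0.099, 0.1359]
eef_rot: [-0.0, 0.801, 0.599, -0.0]
wrist_force: [-1.6, 0.4, -1.3]
opening: 0.713
grasp_force: 66.0
```

```bash
python3 - <<'E'
from h import *
o,p,R=tool();print(o["time_s"],p,o["wrist_force"],o["torque"]); print("tcp in stand", (p[:2]-O)@X,(p[:2]-O)@Y)
E
```

```text
13.85 [494.49790702  98.98759683 135.93098264] [-1.64024688  0.4467103  -1.32340027] [-0.05729991 -0.07019672  0.04569745]
tcp in stand 0.8958391641944258 0.25624058585100234
```

The roll is engaged with no vertical force, so I continue down.

Request:
move_arm(
  series=[
    [[0,0,0,6,0],[0,0,0,12,0],[0,0,0,18,0],[0,0,0,24,0],[0,0,0,30,0],[0,0,0,36,0],[0,0,0,42,0],[0,0,0,48,0],[0,0,0,52,0],[0,0,0,54,0]],
  ],
)

```text
time_s: 14.68
eef_pos: [0.4943, 0.099, 0.0816]
eef_rot: [-0.0, 0.801, 0.599, -0.0]
wrist_force: [-0.1, 0.5, -2.3]
opening: 0.716
grasp_force: 66.0
```

Request:
move_arm(
  series=[
    [[0,0,0,1,0],[0,0,0,2,0],[0,0,0,3,0],[0,0,0,4,0],[0,0,0,4,0],[0,0,0,4,0],[0.8,0,0,4,0],[1,0,0,4,0],[1,0,0,4,0],[1,0,0,4,0]],
  ],
)

```text
time_s: 15.52
eef_pos: [0.4951, 0.099, 0.0788]
eef_rot: [0.0, 0.801, 0.599, 0.0]
wrist_force: [0.2, -0.1, -0.6]
opening: 1.0
grasp_force: 0.0
```

Request:
move_arm(
  series=[
    [[1,0,0,0,0],[1,0,0,0,0],[1,0,0,-10,0],[1,0,0,-30,0],[1,0,0,-60,0],[1,0,0,-95,0],[1,0,0,-130,0],[1,0,0,-160,0],[1,0,0,-180,0],[1,0,0,-180,0]],
  ],
)

```text
time_s: 16.35
eef_pos: [0.4975, 0.099, 0.2649]
eef_rot: [0.003, 0.801, 0.599, 0.004]
wrist_force: [-0.1, -0.4, -0.2]
opening: 0.999
grasp_force: 0.0
```

```bash
python3 - <<'E'
from h import *
o,p,R=tool();print(o["time_s"],p)
c=cal("wrist"); im,d=camera("wrist"); W=cloud(d,"wrist",c)*1000; cv2.imwrite("pics/i.png",im)
z=W.reshape(-1,3); z=z[~np.isnan(z[:,0])]; L=np.c_[(z[:,:2]-O)@X,(z[:,:2]-O)@Y,z[:,2]]; r=np.hypot(L[:,0],L[:,1])
A=L[(r<33)&(r>15)&(L[:,2]>100)]; print("roll top",len(A),np.percentile(A[:,2],[2,50,98]),cv2.minEnclosingCircle(A[:,:2].astype(np.float32)))
f=np.linalg.lstsq(np.c_[A[:,:2],np.ones(len(A))],A[:,2],rcond=None)[0]; print("tilt",f)
S=L[(r<9)&(L[:,2]>116)]; print("spindle",len(S),S.max(0),np.median(S,0))
E
```

```text
16.35 [497.48100743  98.95012198 264.94030191]
roll top 9801 [110.57273131 346.78819108 358.38742225] ((2.383929491043091, -0.006362065207213163), 31.73731231689453)
tilt [4.91071432e+00 6.90263155e-02 2.24096465e+02]
spindle 291 [  8.73243848   8.82192554 129.77777302] [  0.98989529  -0.22837253 127.42946327]
```

View pics/i.png

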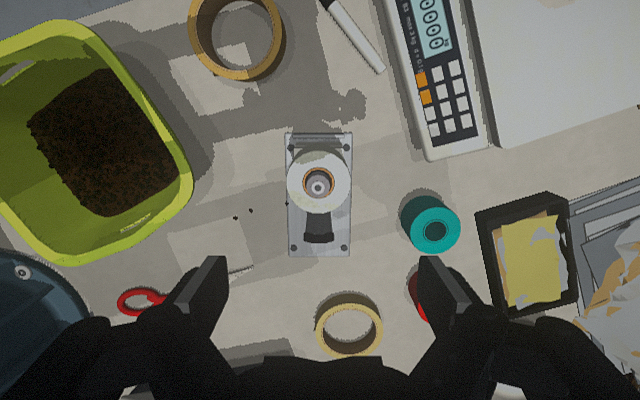

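The roll sits over the spindle at (318,182), and the tapes and marker are unmoved. I do one last check of its height and tilt, then hand in.

```bash
python3 - <<'E'
from h import *
im,d=camera("wrist"); W=cloud(d,"wrist")*1000
z=W.reshape(-1,3); z=z[~np.isnan(z[:,0])]; L=np.c_[(z[:,:2]-O)@X,(z[:,:2]-O)@Y,z[:,2]]; r=np.hypot(L[:,0],L[:,1])
A=L[(r<30)&(r>17)&(abs(L[:,2]-112)<8)]
f=np.linalg.lstsq(np.c_[A[:,:2],np.ones(len(A))],A[:,2],rcond=None)[0]; print(len(A),np.median(A[:,2]),f)
if abs(np.median(A[:,2])-112)<2.5 and np.hypot(*f[:2])<.03: print(order.hand_in())
E
```

```text
2025 109.6856657691922 [-1.07099043e-03 -4.46695913e-03  1.09679636e+02]
the job is handed in; nothing more can be done
None
```

The job is handed in at about 16.5 s: the spindle stands upright and fully home (top about 128 mm), and the white label roll lies flat on the block (tilt under 0.3°), though its top read 109.7 mm against the 112 mm expected, roughly the 2 mm calibration error.

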